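Turn the stencil leaf of a goldsmith's template book

TASK

On the goldsmith's bench, turn the upper, ajar leaf of the template book over its spine with a fingertip and press it gently down until it lies flat on the bare right-hand page, over the copper blank. Only push and press it: do not pinch, force or slap it over. Leave the lower leaf lying on the left page and everything else on the bench where it is.

Things in the scene. Friction and masses are not known exactly. Their poses are not given: they have to be found in the camera images.
- book: Template book, fixed to the bench: beech board 130 (own x) x 264 (own y) x 18 mm, flat. Origin: centre of underside. x runs along the spine (brass rod), roughly away from the robot. +y half (robot's left): left page, with both leaves; -y half: bare right page, a copper blank let in flush. Brass bearing blocks 57 mm either way along the spine stand to 28 mm above the bench.
- spine (a point): Middle of the spine, on the upper leaf's hinge axis, above the middle of the board, 23.5 mm above the bench; the axis runs along the book's x. Upper leaf: bright aluminium, 4 mm thick, 110 g, 90 mm along the spine, from 11 to 120 mm from the axis, two rows of rectangular windows, solid from 75 to 120 mm; its middle plane lies 2 mm off the axis (above it at 0, below it at 3.14).
- leaf (a joint): Angle of the upper leaf (rad): 0 = flat on the left page on the lower leaf, 1.57 = upright, 3.14 = flat on the right page (end stop; its upper face then 23.5 mm above the bench). Starts ajar, 0.35 to 0.7. Stiff hinge: the leaf stays at any angle where it is left and does not fall; a push of 1 to 2 N at the tab moves it.
- leaf_tab (a point): Centre of the upper leaf's thumb tab, mid thickness, 138 mm from the hinge axis; moves with the leaf. The tab, 45 mm wide and 4 mm thick, in the middle of the leaf's free edge, reaches from 120 to 146 mm from the axis, so it overhangs the board's edge by 14 mm when flat.
- lower_leaf (a joint): Angle of the lower leaf (rad), 0 = flat on the left page, where it starts and must stay. Dark steel plate with rows of round marks, 84 mm along the spine, reaching 114 mm from the spine, 4 mm thick, its top 23.5 mm above the bench; no tab. Stiff hinge of the same kind.
- brush: Loose bystander: wooden bench brush, 200 x 46 x 30 mm, bristles down, beside the right edge of the book, its length (own x) roughly along the spine. Origin: centre of underside.
- jar: Loose bystander: amber glass jar with steel cap, 52 mm across, 55 mm high, just beyond the far edge of the board. Origin: centre of underside.
- lighter: Loose bystander: red pocket lighter lying flat, about 75 x 24 x 13 mm, just beyond the far edge of the board. Origin: centre of underside of its body.
- tweezers: Loose bystander: steel tweezers lying flat, 150 mm long along own x, about 13 mm wide and 8 mm high, left of the book. Origin: middle of underside.
- brick: Loose bystander: white soldering brick, 110 x 70 x 25 mm, on the bench far to the left of the book. Origin: centre of underside.
- mandrel: Loose bystander: steel ring mandrel, tapered, standing on a 60 mm round foot, 150 mm high, far to the right of the book. Origin: centre of underside.
- hammer: Loose bystander: hammer lying flat, 200 mm long along own x, far to the left of the book. Origin: centre of underside.

How it is judged:
On the way, in this order (a step that is already met when the one before it is completed fails the run):
1. the leaf is turned past upright (value of joint leaf above 1.6 rad), for 0.05 s.
2. the leaf lies flat on the right page (value of joint leaf above 3.06159 rad), for 0.2 s.
At the end, for the whole second after the job is handed in: The upper leaf lies still and flat on the right page, within 0.08 rad of its stop; the lower leaf is still flat on the left page (under 0.1 rad); every bystander is within 30 mm of where it started (value of joint leaf above 3.06159 rad and velocity of joint leaf between -0.05 and 0.05 rad/s and value of joint lower_leaf below 0.1 rad and distance of each of brush, jar, lighter, tweezers, brick, mandrel, hammer from where it was at the start of the episode below 0.03 m); the robot touches nothing.
It fails at once if a bystander is shifted more than 30 mm or lifted (distance of any of brush, jar, lighter, tweezers, brick, mandrel, hammer from where it was at the start of the episode above 0.03 m).
It fails at once if the lower leaf is turned up (value of joint lower_leaf above 0.2 rad).
It fails at once if the leaf is flung or slapped over (faster than 4 rad/s) (velocity of joint leaf above 4 rad/s).
It fails at once if the leaf is pinched or pressed hard (over 30 N from the fingers) (contact force between the fingers and leaf above 30 N).
It also fails if it takes over 45 s, if anything falls off the work surface, if the arm or the gripper's body presses on something with over 40 N, if the wrist force passes 120 N, or if a joint passes its speed limit or range.

ROBOT

A 6-joint arm with a two-finger parallel gripper is mounted at the origin on the work surface. World frame = base frame: x ahead of the robot, y to its left, z up, the work surface at z = 0. Lengths are in m, angles in rad, forces in N, time in s.
With the tool pointing down it reaches from about 0.425 to 0.95 m from the base axis. Payload 14.7 kg.
Tool frame: the origin (TCP) lies between the finger pads; the fingertips stand 17 mm ahead of it and the grasp point (between the pads) lies 2 mm behind it (ctrl.tip_reach is the distance from the TCP to the fingertips, in m); z points along the fingers, y is the direction in which the jaws open and shut (so a half turn about z gives the same grasp; the last joint's range is limited). The gripper opens to 85 mm and grips with 20 to 120 N. Pads are 22 mm wide; open, the fingers measure 114 mm over their backs; the gripper's body (76 mm by 85 mm) begins 54 mm behind the grasp point. The pads swing forward as they close: fully open they stand 13 mm farther back than shut.
Start: joints at [-1.227, 0.48, 1.596, -0, 1.065, -0.047], TCP at [0.248, -0.601, 0.248] pointing down, gripper open.
Joint ranges: [-2.75, 2.75], [-0.82, 2.05], [0.23, 2.67], [-1.56, 4.7], [0.09, 2.69], [-2.92, 2.92]. Speed limits (rad/s): [1.89, 1.89, 2.39, 3.01, 3.01, 3.01].

INTERFACE

Orientations are given as a rotation vector (axis times angle).
In Python, from rig import ctrl, optics, outline_of gives the robot as it stands.
- The arm moves only by the tool play_rows, never from a script. Its arguments are lists of equal length, an entry for each row: "delta_pos": the shift along the tool's x, y, z as a fraction of full scale, a list of three; "turn": the turn, a rotation vector about the tool's x, y, z as a fraction of full scale, a list of three. In form: {"delta_pos": [[x, y, z], ...], "turn": [[wx, wy, wz], ...]}. A call has 1 to 12 rows; each row shifts and turns the commanded pose from where the row before left it, along the tool's axes as they then stand; what a row does not reach is not made up. Full scale, the value 1, is 3 cm for a shift and pi/2 rad for a turn. A row lasts 1/10 s, in which the tool goes at most 50 mm and 8.59 degrees, less where a joint would pass 70% of its speed; a pose out of reach is approached as far as the arm can. A call with a number of a shift or a turn outside -1 to 1 is refused whole. A call with a gripper value outside its range is refused whole. "claw" is the gripper's target within -1 to 1 (fully open at 1, half-way at 0, shut at -1), set as the call begins (left out, the last holds). The fingers move at their own pace and stop on an object; "force" is the grip in N (left out, the last holds). Time passes only in rows, so rows that do not move let the fingers close. It gives the time, the measured TCP pose, the force and the opening at its end, in the units of the state.
- ctrl.get_obs(): the state, without advancing time (a new reading comes with each control period).
- optics.get_image(name): name is "scene" or "top" or "wrist"; returns a dict with "pixels" (480x640x3 uint8, red, green, blue), "fx", "fy", "cx", "cy" (pixels), "k1" (the pictures are not rectified: a ray, as slopes to the right and down, at radius r is drawn at 1 + k1 r^2 times it, then the intrinsics apply), "xyz" and "attitude" of the camera in the world. Camera axes: x right, y down, z forward; pixel columns grow to the right and rows downward; lengths in m; the calibration is good to about 2 mm. A picture is of the moment at which its call begins. There is no depth.
- ctrl.close_job(): hands the job in, once; it reports no verdict.
Trained networks look in a picture, given as the dict that the camera call returned (one of the last four; its "shot" number tells which), for a name from the list of things; names that differ only in an ending like _2 or _b are one class to them, and where a whole thing is asked for, a point or a joint stands for the part that bears it (a point fixed in the world has none). Each returns a list of dicts, best first, with "p" (0 to 1); they miss things now and then, are a little off and sometimes report something else, mostly with a low value. They report only what shows in the picture. A call takes as long as a camera call.
- outline_of(query, picture): "mask" (480x640 bool, what is visible of it) and "centre" ([column, row] in pixels, amid what is visible of it).
The state is a dict: "time": time; "qpos": joint angles; "joint_vel": joint speeds; "tau": joint torques, N m; "tool_pos": TCP position; "ee_rot": TCP orientation; "ft_force": force on the tool from outside, world axes, zero at the start; "wrist_torque": the same for the moment, N m; "finger_gap": finger opening in m.
Only numpy, scipy, OpenCV 4.12 (cv2) and the standard library are available. Lean on these libraries where they do the work, as an engineer would, in place of code of your own. Each camera call takes 0.05 s, during which the arm holds its last target.

## Working session

There is one attempt and no reset: what is moved stays moved. The work goes in short steps, Python scripts to look and compute and a tool call to move; the robot and the scene stay as the last step left them, time stands still between calls to the robot, and variables do not carry over. Pictures are saved under pics/ and viewed, and the job is handed in when it is done.

Besides the shell and the picture viewer there is one more tool, called as name(argument=value, ...) on one line, values as JSON. play_rows: Moves the arm, as the interface text tells. Shift numbers are shares of 3 cm and turn numbers shares of pi/2 rad, none past 1 either way. Its arguments: {"type":"object","properties":{"delta_pos":{"type":"array"},"turn":{"type":"array"},"claw":{"type":"number"},"force":{"type":"number"}},"required":["delta_pos","turn"]}

```bash
mkdir -p pics; ls; python3 - <<'E'
from rig import ctrl, optics, outline_of
import cv2,pickle
print(ctrl.get_obs(), ctrl.tip_reach)
P={}
for n in ("scene","top"):
    d=optics.get_image(n); P[n]=d
    cv2.imwrite(f"pics/{n}0.png",d["pixels"][:,:,::-1])
    print({k:v for k,v in d.items() if k!="pixels"})
    for q in ("book","leaf","leaf_tab","spine","lower_leaf","brush","mandrel","tweezers"):
        try:
            r=outline_of(q,d); print(n,q,[(x["p"],x["centre"],int(x["mask"].sum())) for x in r[:2]])
            if r: P[n+q]=r[0]["mask"]
        except Exception as e: print(q,e)
pickle.dump(P,open("p0.pkl","wb"))
E
```

```text
pics
{'time': 0.0, 'qpos': array([-1.22661409e+00,  4.80800477e-01,  1.59690172e+00,  1.39457113e-05,
        1.06510565e+00, -4.66258885e-02]), 'joint_vel': array([-0.00052164,  0.000415  ,  0.00123516,  0.00180857, -0.00013331,
       -0.00223381]), 'tau': array([ 1.39730560e-03, -9.50625086e+01, -4.30186272e+01,  3.89320385e-04,
        1.25777564e-02, -3.71381850e-05]), 'tool_pos': array([ 0.24747772, -0.60060178,  0.24768235]), 'ee_rot': array([-3.08062730e+00, -6.09736699e-01,  2.63899164e-04]), 'ft_force': array([-0.27113274, -0.05469599, -0.57391352]), 'wrist_torque': array([0.01046154, 0.00170024, 0.00148465]), 'finger_gap': 0.08527918621206484} 0.017
{'fx': 550.4979770627389, 'fy': 550.4979770627389, 'cx': 318.1050528158815, 'cy': 243.14790591055316, 'k1': 0.00065198085995223, 'xyz': array([1.11866024, 0.84986271, 0.82272027]), 'attitude': array([-0.77985128, -2.5057184 ,  1.23874068]), 'shot': 1}
scene book [(0.71, [313.4, 245.8], 4075)]
scene leaf [(0.7, [318.9, 236.6], 347)]
scene leaf_tab [(0.8, [316.9, 239.0], 402)]
scene spine [(0.6, [311.6, 243.7], 4128)]
scene lower_leaf [(0.82, [317.6, 254.3], 991)]
scene brush [(0.97, [289.5, 193.0], 1161)]
scene mandrel [(0.96, [203.6, 167.0], 467), (0.45, [257.4, 225.4], 511)]
scene tweezers [(0.84, [345.0, 292.6], 302)]
{'fx': 586.477781412284, 'fy': 586.477781412284, 'cx': 313.4932265634803, 'cy': 240.385268581769, 'k1': -0.10658575915115401, 'xyz': array([0.41905892, 0.01613665, 1.78563759]), 'attitude': array([-2.19762056,  2.16312826, -0.10225829]), 'shot': 2}
top book [(0.61, [330.4, 244.8], 3601), (0.6, [150.2, 229.2], 861)]
top leaf [(0.82, [313.8, 236.4], 1108)]
top leaf_tab [(0.58, [311.4, 238.8], 1131)]
top spine [(0.74, [335.5, 246.2], 3718)]
top lower_leaf [(0.49, [316.2, 242.2], 93)]
top brush [(0.81, [399.9, 273.9], 947)]
top mandrel [(0.9, [475.1, 222.6], 327)]
top tweezers [(0.45, [263.8, 244.0], 71)]
```

```bash
python3 - <<'E'
import cv2
a=cv2.imread("pics/top0.png"); cv2.imwrite("pics/top0c.png",cv2.resize(a[180:320,240:440],(800,560),interpolation=cv2.INTER_CUBIC))
a=cv2.imread("pics/scene0.png"); cv2.imwrite("pics/scene0c.png",cv2.resize(a[160:320,220:420],(750,600),interpolation=cv2.INTER_CUBIC))
E
```

```text
(no output)
```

View pics/top0.png

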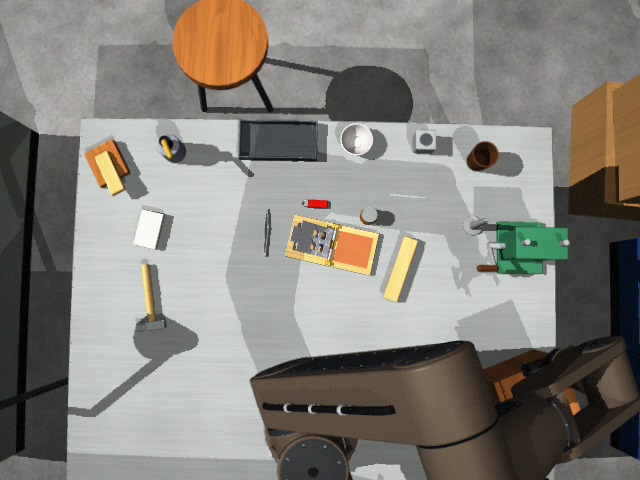

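```bash
sleep 1
```

```text
(no output)
```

View pics/top0c.png

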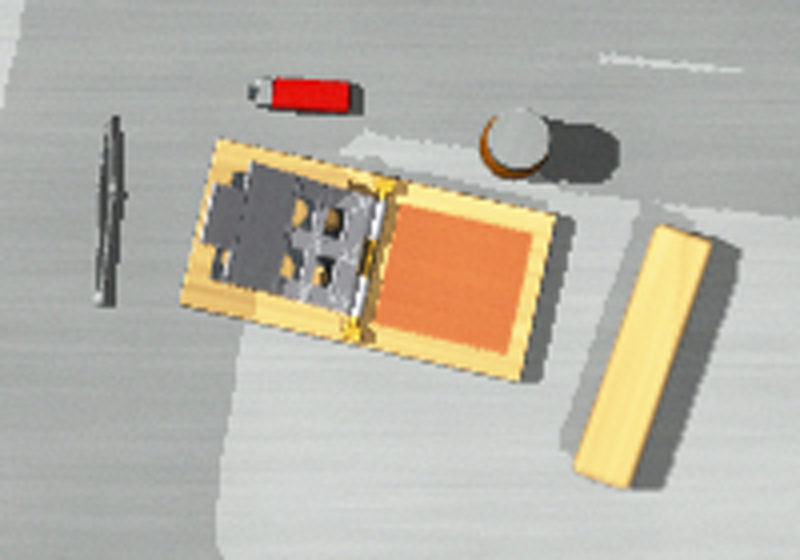

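View pics/scene0c.png

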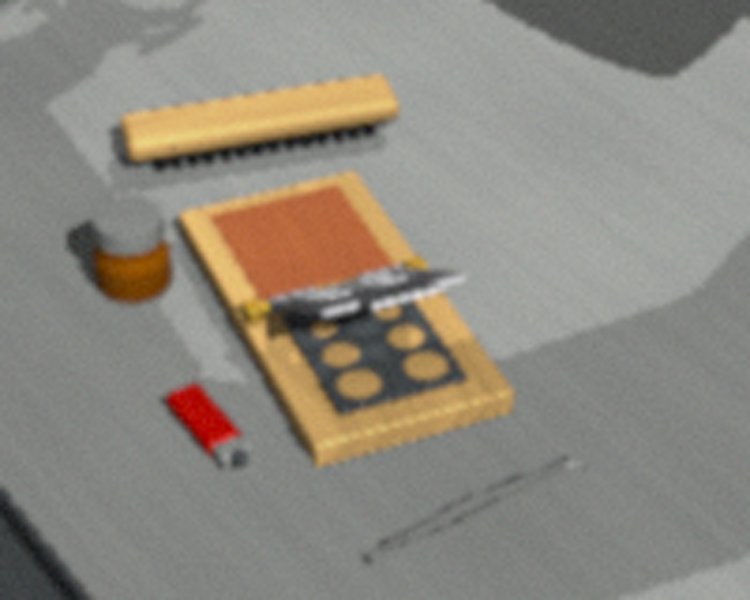

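```bash
cat > h.py <<'E'
import numpy as np, cv2
from scipy.spatial.transform import Rotation as R
def ray(d,u,v):
    x=(u-d["cx"])/d["fx"]; y=(v-d["cy"])/d["fy"]
    a,b=x,y
    for _ in range(20):
        r2=a*a+b*b; a=x/(1+d["k1"]*r2); b=y/(1+d["k1"]*r2)
    return d["xyz"], R.from_rotvec(d["attitude"]).apply([a,b,1.])
def onz(d,u,v,z):
    o,r=ray(d,u,v); return o+r*(z-o[2])/r[2]
def proj(d,P):
    c=R.from_rotvec(d["attitude"]).inv().apply(np.atleast_2d(P)-d["xyz"])
    a=c[:,0]/c[:,2]; b=c[:,1]/c[:,2]; k=1+d["k1"]*(a*a+b*b)
    return np.c_[d["cx"]+d["fx"]*a*k, d["cy"]+d["fy"]*b*k]
E
python3 - <<'E'
import pickle; from h import *
from scipy.optimize import least_squares
P=pickle.load(open("p0.pkl","rb")); t,s=P["top"],P["scene"]
tc=np.array([(217,140),(555,215),(522,382),(182,303)])/4+[240,180]-0.375
sc=np.array([(318,447),(180,213),(353,173),(513,392)])/3.75+[220,160]-0.37
W=[onz(t,*p,.018) for p in tc]; S=[onz(s,*p,.018) for p in sc]
for n,w in (("top",W),("scene",S)):
    print(n,np.round(w,4).tolist(),[round(float(np.linalg.norm(w[i]-w[(i+1)%4])),4) for i in range(4)])
L=np.array([(.065,.132),(.065,-.132),(-.065,-.132),(-.065,.132)])
def mod(p,q,z): 
    c,si=np.cos(p[2]),np.sin(p[2]); q=np.atleast_2d(q); return np.c_[p[0]+c*q[:,0]-si*q[:,1],p[1]+si*q[:,0]+c*q[:,1],np.full(len(q),z)]
for which in ("t","s","ts"):
    f=lambda p: np.concatenate([ (proj(d,mod(p,L,.018))-c).ravel() for d,c,k in ((t,tc,"t"),(s,sc,"s")) if k in which])
    r=least_squares(f,[.5,0,0]); print(which,r.x,np.round(r.fun,1))
pickle.dump(r.x,open("book.pkl","wb"))
p=r.x
# leaf silhouette fit by tab: predicted tab outline for angles
def leafpt(a,r,x,h=0): # r from axis, x along spine
    off=.002+h
    y=r*np.cos(a)-off*np.sin(a); z=.0235+r*np.sin(a)+off*np.cos(a)
    return mod(p,[(x,y)],z)[0]
for a in (.35,.45,.55,.65,.7):
    q=[leafpt(a,r,x,.002) for r,x in ((.146,.0225),(.146,-.0225),(.12,.045),(.12,-.045))]
    print(a,((proj(t,q)-[240,180]+.375)*4).round().tolist(),((proj(s,q)-[220,160]+.37)*3.75).round().tolist())
for n,z in (("brush",.03),("mandrel",.15)):
    ys,xs=np.nonzero(P["top"+n]); 
    r=cv2.boxPoints(cv2.minAreaRect(np.c_[xs,ys].astype(np.float32)))
    print(n,[onz(t,*c,z).round(3).tolist() for c in r])
E
```

```text
top [[0.6503, 0.0656, 0.018], [0.5973, -0.1917, 0.018], [0.4703, -0.1676, 0.018], [0.526, 0.0898, 0.018]] [0.2628, 0.1292, 0.2633, 0.1267]
scene [[0.6484, 0.0676, 0.018], [0.5947, -0.189, 0.018], [0.4719, -0.1606, 0.018], [0.5247, 0.0938, 0.018]] [0.2621, 0.126, 0.2598, 0.1264]
t [ 0.56098982 -0.0509955  -0.20450037] [ 0.2 -0.4  0.6 -0.2 -0.2 -0.1 -0.6  0.6]
s [ 0.55955155 -0.04759833 -0.20740053] [-0.6  0.5 -0.7 -0.   0.4 -0.9  0.9  0. ]
ts [ 0.55985087 -0.0493284  -0.20565082] [-0.3 -0.   0.   0.3 -0.8  0.3 -1.1  0.9 -1.   0.1 -1.2 -0.3 -0.2 -1.1
  0.4 -0.4]
0.35 [[196.0, 184.0], [182.0, 244.0], [235.0, 163.0], [208.0, 282.0]] [[382.0, 354.0], [453.0, 335.0], [330.0, 352.0], [471.0, 314.0]]
0.45 [[203.0, 184.0], [189.0, 244.0], [242.0, 163.0], [214.0, 283.0]] [[377.0, 330.0], [449.0, 311.0], [326.0, 332.0], [468.0, 295.0]]
0.55 [[213.0, 184.0], [199.0, 245.0], [250.0, 163.0], [222.0, 283.0]] [[372.0, 306.0], [444.0, 287.0], [322.0, 312.0], [463.0, 275.0]]
0.65 [[224.0, 185.0], [210.0, 246.0], [259.0, 164.0], [231.0, 285.0]] [[366.0, 281.0], [438.0, 262.0], [317.0, 292.0], [459.0, 255.0]]
0.7 [[230.0, 186.0], [216.0, 247.0], [264.0, 164.0], [237.0, 285.0]] [[362.0, 269.0], [435.0, 250.0], [314.0, 282.0], [456.0, 246.0]]
brush [[0.404, -0.202, 0.03], [0.59, -0.271, 0.03], [0.573, -0.316, 0.03], [0.388, -0.247, 0.03]]
mandrel [[0.593, -0.408, 0.15], [0.646, -0.425, 0.15], [0.63, -0.482, 0.15], [0.577, -0.466, 0.15]]
```

```bash
cat >> h.py <<'E'
import pickle
bx,by,yaw=pickle.load(open("book.pkl","rb"))
Rb=R.from_rotvec([0,0,yaw])
def pose(x,y,z,th,tip=True):
    """book coords of tip centre (z world), tilt th deg -> TCP pos, R"""
    t=np.radians(th); s,c=np.sin(t),np.cos(t)
    p=np.array([x,y,z]);
    if tip: p=p+.017*np.array([0,s,c])
    M=np.array([[0,1,0],[c,0,-s],[-s,0,-c]]).T  # columns tool x,y,z
    M=np.column_stack([[0,c,-s],[1,0,0],[0,-s,-c]])
    return Rb.apply(p)+[bx,by,0], Rb*R.from_matrix(M)
def plan(p,q,ways,step=.028,ang=8.0):
    import json
    rows=[]
    for P,Q in ways:
        n=int(np.ceil(max(np.linalg.norm(P-p)/step,np.degrees((q.inv()*Q).magnitude())/ang,1-1e-9)))
        for i in range(n):
            k=1/(n-i)
            d=np.round(q.inv().apply((P-p)*k)/.03,2); w=np.round((q.inv()*Q).as_rotvec()*k/(np.pi/2),3)
            p=p+q.apply(d*.03); q=q*R.from_rotvec(w*np.pi/2); rows.append((d+0.,w+0.))
    for i in range(0,len(rows),12):
        b=rows[i:i+12]
        print(json.dumps({"delta_pos":[r[0].tolist() for r in b],"turn":[r[1].tolist() for r in b]}))
    return p,q
def now():
    from rig import ctrl
    o=ctrl.get_obs(); return o["tool_pos"],R.from_rotvec(o["ee_rot"]),o
def bookof(p): return Rb.inv().apply(np.asarray(p)-[bx,by,0])
E
python3 - <<'E'
from h import *
p,q,o=now()
Q0=pose(0,0,0,0)[1]
ways=[(np.array([.5,-.25,.26]),Q0),(pose(0,.20,.25,0)[0],Q0),pose(0,.27,.21,45)]
print([ (w[0].round(3),) for w in ways],np.degrees((q.inv()*Q0).magnitude()))
plan(p,q,ways)
E
```

```text
[(array([ 0.5 , -0.25,  0.26]),), (array([0.601, 0.146, 0.267]),), (array([0.617, 0.227, 0.222]),)] 55.827576278601384
{"delta_pos": [[0.76, -0.48, -0.02], [0.79, -0.43, -0.02], [0.82, -0.38, -0.02], [0.84, -0.33, -0.03], [0.86, -0.28, -0.02], [0.87, -0.22, -0.03], [0.88, -0.17, -0.02], [0.89, -0.11, -0.03], [0.9, -0.06, -0.02], [0.9, 0.0, -0.03], [0.9, 0.05, -0.02], [0.9, 0.1, -0.03]], "turn": [[0.0, 0.0, -0.039], [0.0, 0.0, -0.039], [0.0, 0.0, -0.039], [0.0, 0.0, -0.039], [0.0, 0.0, -0.039], [0.0, 0.0, -0.039], [0.0, 0.0, -0.039], [0.0, 0.0, -0.039], [0.0, 0.0, -0.039], [0.0, 0.0, -0.038], [0.0, 0.0, -0.039], [0.0, 0.0, -0.038]]}
{"delta_pos": [[0.89, 0.16, -0.02], [0.87, 0.21, -0.03], [0.86, 0.27, -0.02], [0.85, 0.31, -0.03], [0.91, 0.04, -0.02], [0.91, 0.04, -0.02], [0.91, 0.04, -0.01], [0.91, 0.04, -0.02], [0.91, 0.04, -0.01], [0.91, 0.04, -0.02], [0.91, 0.04, -0.01], [0.91, 0.04, -0.02]], "turn": [[0.0, 0.0, -0.039], [0.0, 0.0, -0.038], [0.0, 0.0, -0.039], [0.0, 0.0, -0.038], [0.0, 0.0, 0.0], [0.0, 0.0, 0.0], [0.0, 0.0, 0.0], [0.0, 0.0, 0.0], [0.0, 0.0, 0.0], [0.0, 0.0, 0.0], [0.0, 0.0, 0.0], [0.0, 0.0, 0.0]]}
{"delta_pos": [[0.91, 0.04, -0.01], [0.9, 0.04, -0.02], [0.91, 0.04, -0.01], [0.9, 0.04, -0.02], [0.91, 0.03, -0.01], [0.9, 0.04, -0.02], [0.91, 0.03, -0.01], [0.46, 0.0, 0.25], [0.48, 0.0, 0.19], [0.5, 0.0, 0.12], [0.52, 0.0, 0.06], [0.52, 0.0, -0.01]], "turn": [[0.0, 0.0, 0.0], [0.0, 0.0, 0.0], [0.0, 0.0, 0.0], [0.0, 0.0, 0.0], [0.0, 0.0, 0.0], [0.0, 0.0, 0.0], [0.0, 0.0, 0.0], [0.0, -0.083, 0.0], [0.0, -0.083, 0.0], [0.0, -0.083, 0.0], [0.0, -0.084, 0.0], [0.0, -0.083, 0.0]]}
{"delta_pos": [[0.51, 0.0, -0.08]], "turn": [[0.0, -0.084, 0.0]]}
```

play_rows(delta_pos=[[0.76,-0.48,-0.02],[0.79,-0.43,-0.02],[0.82,-0.38,-0.02],[0.84,-0.33,-0.03],[0.86,-0.28,-0.02],[0.87,-0.22,-0.03],[0.88,-0.17,-0.02],[0.89,-0.11,-0.03],[0.9,-0.06,-0.02],[0.9,0,-0.03],[0.9,0.05,-0.02],[0.9,0.1,-0.03]], turn=[[0,0,-0.039],[0,0,-0.039],[0,0,-0.039],[0,0,-0.039],[0,0,-0.039],[0,0,-0.039],[0,0,-0.039],[0,0,-0.039],[0,0,-0.039],[0,0,-0.038],[0,0,-0.039],[0,0,-0.038]], claw=-1, force=40)

```text
time: 2.1
tool_pos: [0.4374, -0.3367, 0.2572]
ee_rot: [2.657, 1.676, 0.0]
ft_force: [0.5, 0.4, 0.4]
finger_gap: 0.0002
```

play_rows(delta_pos=[[0.89,0.16,-0.02],[0.87,0.21,-0.03],[0.86,0.27,-0.02],[0.85,0.31,-0.03],[0.91,0.04,-0.02],[0.91,0.04,-0.02],[0.91,0.04,-0.01],[0.91,0.04,-0.02],[0.91,0.04,-0.01],[0.91,0.04,-0.02],[0.91,0.04,-0.01],[0.91,0.04,-0.02]], turn=[[0,0,-0.039],[0,0,-0.038],[0,0,-0.039],[0,0,-0.038],[0,0,0],[0,0,0],[0,0,0],[0,0,0],[0,0,0],[0,0,0],[0,0,0],[0,0,0]])

```text
time: 3.3
tool_pos: [0.5543, -0.0369, 0.2641]
ee_rot: [2.438, 1.981, 0.0]
ft_force: [0.1, 0.0, 0.7]
finger_gap: 0.0
```

play_rows(delta_pos=[[0.91,0.04,-0.01],[0.9,0.04,-0.02],[0.91,0.04,-0.01],[0.9,0.04,-0.02],[0.91,0.03,-0.01],[0.9,0.04,-0.02],[0.91,0.03,-0.01],[0.46,0,0.25],[0.48,0,0.19],[0.5,0,0.12],[0.52,0,0.06],[0.52,0,-0.01]], turn=[[0,0,0],[0,0,0],[0,0,0],[0,0,0],[0,0,0],[0,0,0],[0,0,0],[0,-0.083,0],[0,-0.083,0],[0,-0.083,0],[0,-0.084,0],[0,-0.083,0]])

```text
time: 4.5
tool_pos: [0.615, 0.2146, 0.2299]
ee_rot: [2.048, 1.664, -0.697]
ft_force: [0.8, 0.0, 0.0]
finger_gap: 0.0002
```

play_rows(delta_pos=[[0.51,0,-0.08],[0,0,0],[0,0,0]], turn=[[0,-0.084,0],[0,0,0],[0,0,0]])

```text
time: 4.8
tool_pos: [0.617, 0.2274, 0.2201]
ee_rot: [1.959, 1.596, -0.814]
ft_force: [-0.4, -0.5, 1.2]
finger_gap: -0.0
```

```bash
python3 - <<'E'
from h import *
from rig import optics
p,q,o=now()
P,Q=pose(0,.27,.21,45)
print(o["time"],p,P,np.degrees((q.inv()*Q).as_rotvec()),o["ft_force"],o["finger_gap"],o["qpos"])
for n in ("scene","wrist"):
    d=optics.get_image(n); cv2.imwrite(f"pics/{n}1.png",d["pixels"][:,:,::-1]); pickle.dump(d,open(n+"1.pkl","wb"))
E
```

```text
4.8 [0.61703109 0.22739896 0.22011865] [0.61744074 0.22674975 0.22202082] [-0.04145881  0.03281523  0.11845937] [-0.4232561  -0.45760303  1.17799191] -4.921804981100858e-05 [ 0.57876387  0.84143841  1.23640012 -0.52648978  1.66512642  0.89814367]
```

View pics/scene1.png

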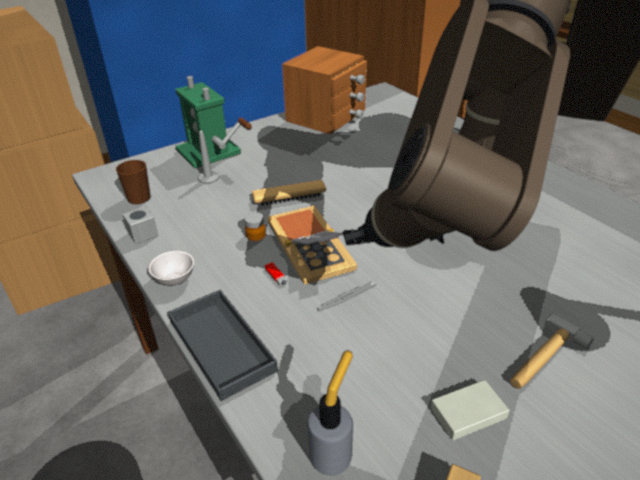

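View pics/wrist1.png

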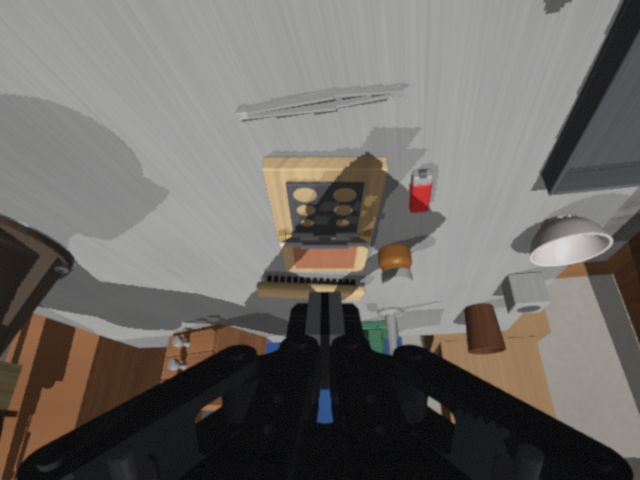

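```bash
python3 - <<'E'
from h import *
d=pickle.load(open("wrist1.pkl","rb")); s=pickle.load(open("scene1.pkl","rb"))
print("cam book",bookof(d["xyz"]), "tcp book",bookof(now()[0]))
def lp(a,r,x,h=0):
    y=r*np.cos(a)-h*np.sin(a); z=.0235+r*np.sin(a)+h*np.cos(a)
    return Rb.apply([x,y,z])+[bx,by,0]
a=d["pixels"][:,:,::-1]
c=cv2.resize(a[140:310,240:420],(720,680),interpolation=cv2.INTER_CUBIC)[:600]
for ang,col in ((.5,(255,0,0)),(.56,(0,255,0)),(.62,(0,0,255))):
    q=proj(d,[lp(ang,r,x) for r,x in ((.12,.045),(.12,.0225),(.146,.0225),(.146,-.0225),(.12,-.0225),(.12,-.045))])
    cv2.polylines(c,[((q-[240,140])*4).astype(int)],False,col,1)
L=np.array([(.065,.132),(.065,-.132),(-.065,-.132),(-.065,.132)])
q=proj(d,[Rb.apply([x,y,.018])+[bx,by,0] for x,y in L]); cv2.polylines(c,[((q-[240,140])*4).astype(int)],True,(255,255,0),1)
cv2.imwrite("pics/w1c.png",c)
a=s["pixels"][:,:,::-1]; cv2.imwrite("pics/s1c.png",cv2.resize(a[180:320,220:400],(720,560),interpolation=cv2.INTER_CUBIC))
E
```

```text
cam book [-0.00120173  0.42367119  0.25757524] tcp book [0.00039042 0.28152659 0.22305516]
```

View pics/w1c.png

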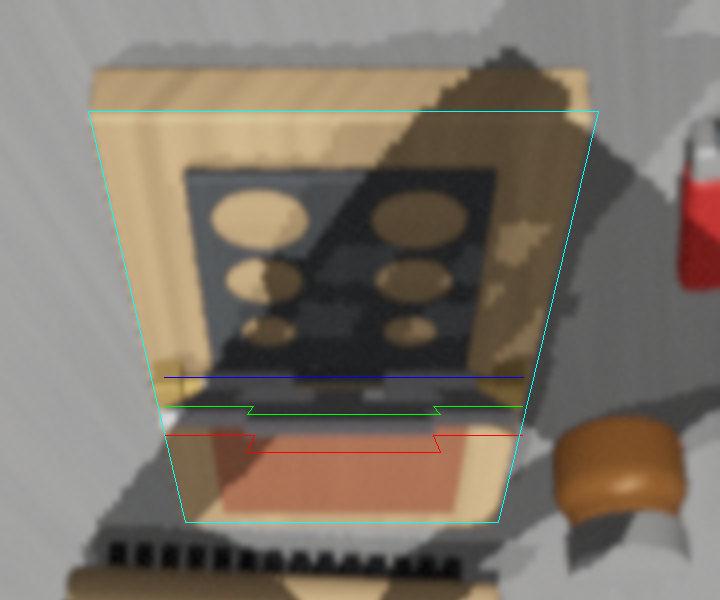

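View pics/s1c.png

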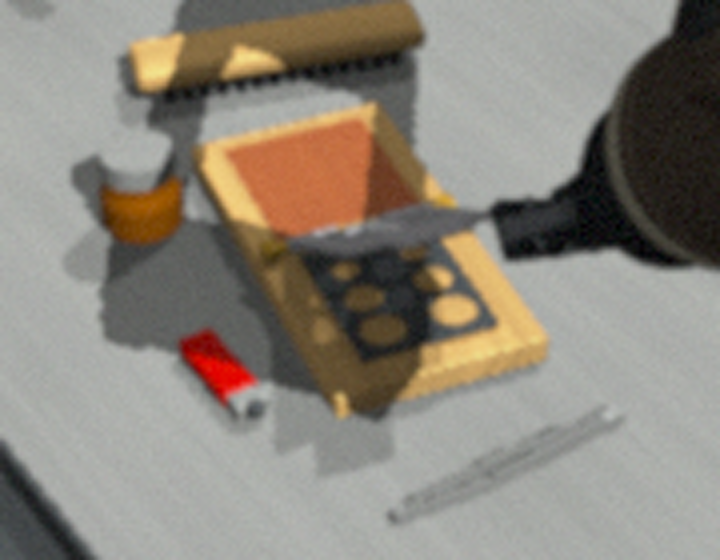

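```bash
cat >> h.py <<'E'
def way(a,off=0.,x=0.):
    e=np.radians(np.clip(np.degrees(a)-15,45,90)); th=np.pi/2-e
    u=np.array([np.cos(e),np.sin(e)]); n=np.array([-np.sin(e),np.cos(e)])
    f=lambda r: np.array([r*np.cos(a),.0235+r*np.sin(a)])
    if a<e: c=f(.146)-.02*u-.011*n
    else: c=f(.126)-.011*n
    c=c+off*np.array([-np.sin(a),np.cos(a)])
    return pose(x,c[0],c[1],np.degrees(th))
E
python3 - <<'E'
from h import *
p,q,o=now()
p,q=plan(p,q,[pose(0,.172,.108,45),pose(0,.1296,.066,45)])
print(bookof(p),p)
p,q=plan(p,q,[way(a) for a in np.arange(.5,.9,.08)])
E
```

```text
{"delta_pos": [[0.02, 0.0, 0.79], [0.02, 0.0, 0.79], [0.02, 0.0, 0.79], [0.02, 0.0, 0.79], [0.02, -0.01, 0.78], [0.02, 0.0, 0.79], [0.0, 0.0, 0.66], [0.0, 0.0, 0.66], [-0.01, 0.0, 0.67]], "turn": [[0.0, 0.0, 0.0], [0.0, 0.0, 0.0], [0.0, 0.0, 0.0], [0.0, -0.001, 0.0], [0.0, 0.0, 0.0], [0.0, -0.001, -0.001], [0.0, 0.0, 0.0], [0.0, 0.0, 0.0], [0.0, 0.0, 0.0]]}
[9.23367128e-05 1.41473785e-01 7.80129539e-02] [0.58883082 0.08914543 0.07801295]
{"delta_pos": [[-0.31, 0.0, 0.05], [-0.38, 0.0, -0.09], [-0.38, 0.0, -0.07], [-0.39, 0.0, -0.03], [-0.37, 0.0, 0.0]], "turn": [[0.0, 0.0, 0.0], [0.0, 0.0, 0.0], [0.0, 0.0, 0.0], [0.0, 0.0, 0.0], [0.0, 0.0, 0.0]]}
```

play_rows(delta_pos=[[0.02,0,0.79],[0.02,0,0.79],[0.02,0,0.79],[0.02,0,0.79],[0.02,-0.01,0.78],[0.02,0,0.79],[0,0,0.66],[0,0,0.66],[-0.01,0,0.67],[0,0,0],[0,0,0]], turn=[[0,0,0],[0,0,0],[0,0,0],[0,-0.001,0],[0,0,0],[0,-0.001,-0.001],[0,0,0],[0,0,0],[0,0,0],[0,0,0],[0,0,0]])

```text
time: 6.0
tool_pos: [0.589, 0.0889, 0.0791]
ee_rot: [1.961, 1.592, -0.813]
ft_force: [1.1, -0.0, 1.1]
finger_gap: -0.0
```

```bash
python3 - <<'E'
from h import *
from rig import optics
p,q,o=now()
P,Q=pose(0,.1296,.066,45)
print(o["time"],p,P,o["ft_force"])
plan(p,q,[way(a) for a in np.arange(.5,.9,.08)])
d=optics.get_image("scene"); a=d["pixels"][:,:,::-1]; cv2.imwrite("pics/s2c.png",cv2.resize(a[160:320,220:420],(750,600),interpolation=cv2.INTER_CUBIC))
E
```

```text
6.0 [0.58902291 0.08888571 0.07911606] [0.58877045 0.08930822 0.07802082] [ 1.0649222  -0.0393223   1.08155368]
{"delta_pos": [[-0.28, -0.01, 0.07], [-0.38, 0.0, -0.09], [-0.38, 0.0, -0.07], [-0.39, 0.0, -0.03], [-0.37, 0.0, 0.0]], "turn": [[0.0, 0.001, -0.001], [0.0, 0.0, 0.0], [0.0, 0.0, 0.0], [0.0, 0.0, 0.0], [0.0, 0.0, 0.0]]}
```

View pics/s2c.png

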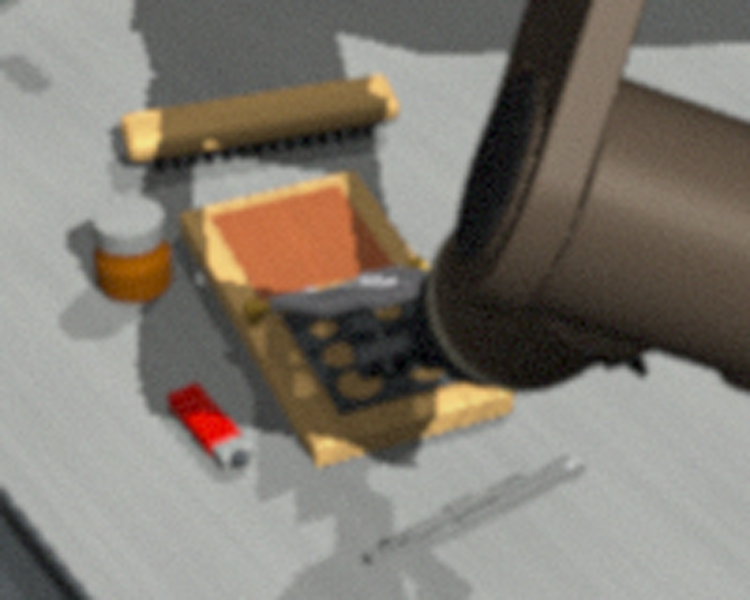

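The fingertip (about 380,350) is under the leaf, which hasn't moved. I'll start pushing.

play_rows(delta_pos=[[-0.28,0,0.05],[-0.38,0,-0.09],[-0.38,0,-0.07],[-0.39,0,-0.03],[-0.37,0,0],[0,0,0]], turn=[[0,0,0],[0,0,0],[0,0,0],[0,0,0],[0,0,0],[0,0,0]])

```text
time: 6.65
tool_pos: [0.5814, 0.0541, 0.1201]
ee_rot: [1.959, 1.592, -0.814]
ft_force: [-0.3, 0.3, 0.3]
finger_gap: -0.0
```

```bash
python3 - <<'E'
from h import *
from rig import optics
p,q,o=now()
P,Q=way(.82)
print(o["time"],p,P,o["ft_force"],bookof(p))
plan(p,q,[way(a) for a in np.arange(.9,1.75,.08)])
for n in ("scene","wrist"):
    d=optics.get_image(n); a=d["pixels"][:,:,::-1]
    cv2.imwrite("pics/%s3c.png"%n,cv2.resize(a[160:320,220:420],(750,600),interpolation=cv2.INTER_CUBIC) if n=="scene" else a)
E
```

```text
6.65 [0.58138222 0.05405848 0.12005079] [0.58144729 0.05420194 0.11986702] [-0.29994464  0.31941902  0.31350037] [-3.44009079e-05  1.05605141e-01  1.20050795e-01]
{"delta_pos": [[-0.33, 0.0, 0.03], [-0.33, 0.0, 0.05], [-0.33, 0.0, 0.07], [-0.37, 0.0, 0.07], [-0.37, 0.0, 0.08], [-0.36, 0.0, 0.07], [-0.37, 0.0, 0.07], [-0.37, 0.0, 0.07], [-0.37, 0.0, 0.07], [-0.36, 0.0, 0.08], [-0.37, 0.0, 0.07]], "turn": [[0.0, 0.002, 0.0], [0.0, 0.0, 0.0], [0.0, 0.008, 0.0], [0.0, 0.051, 0.0], [0.0, 0.051, 0.0], [0.0, 0.051, 0.0], [0.0, 0.051, 0.0], [0.0, 0.051, 0.0], [0.0, 0.05, 0.0], [0.0, 0.051, 0.0], [0.0, 0.051, 0.0]]}
```

View pics/scene3c.png

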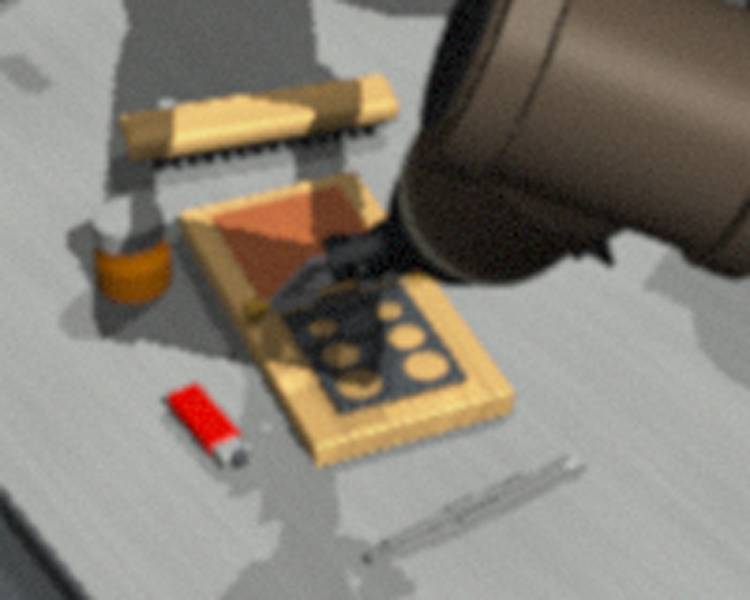

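View pics/wrist3c.png

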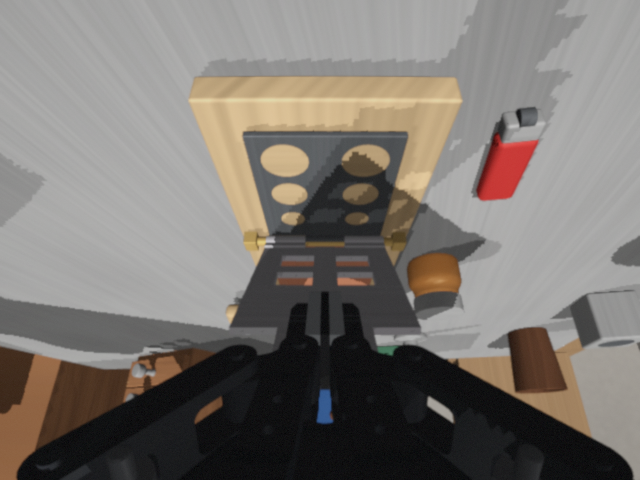

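The leaf has risen with the finger: the wrist view shows its underside, hinge at about row 243, with the finger centred. The lower leaf is still flat, so I'll continue past upright.

play_rows(delta_pos=[[-0.33,0,0.03],[-0.33,0,0.05],[-0.33,0,0.07],[-0.37,0,0.07],[-0.37,0,0.08],[-0.36,0,0.07],[-0.37,0,0.07],[-0.37,0,0.07],[-0.37,0,0.07],[-0.36,0,0.08],[-0.37,0,0.07],[0,0,0]], turn=[[0,0.002,0],[0,0,0],[0,0.008,0],[0,0.051,0],[0,0.051,0],[0,0.051,0],[0,0.051,0],[0,0.051,0],[0,0.05,0],[0,0.051,0],[0,0.051,0],[0,0,0]])

```text
time: 7.95
tool_pos: [0.5585, -0.0544, 0.1635]
ee_rot: [2.373, 1.923, -0.156]
ft_force: [-0.4, -0.6, -0.2]
finger_gap: 0.0
```

```bash
python3 - <<'E'
from h import *
from rig import optics
p,q,o=now()
P,Q=way(1.70)
print(o["time"],p,P,o["ft_force"],bookof(p),np.degrees((q.inv()*Q).as_rotvec()))
plan(p,q,[way(a) for a in np.arange(1.78,3.0,.08)])
for n in ("scene","wrist"):
    d=optics.get_image(n); a=d["pixels"][:,:,::-1]
    cv2.imwrite("pics/%s4c.png"%n,cv2.resize(a[160:320,220:420],(750,600),interpolation=cv2.INTER_CUBIC) if n=="scene" else a)
E
```

```text
7.95 [ 0.55847789 -0.05436415  0.16347046] [ 0.55922122 -0.05234687  0.16384626] [-0.44526267 -0.64225501 -0.18250345] [-0.00031573 -0.00521     0.16347046] [ 0.00818999 -0.06812632 -0.17546526]
{"delta_pos": [[-0.3, 0.01, 0.05], [-0.35, 0.0, 0.08], [-0.32, 0.0, 0.11], [-0.31, 0.0, 0.13], [-0.29, 0.0, 0.16], [-0.29, 0.0, 0.18], [-0.26, 0.0, 0.21], [-0.25, 0.0, 0.22], [-0.24, 0.0, 0.24], [-0.21, 0.0, 0.26], [-0.19, 0.0, 0.28], [-0.17, 0.0, 0.29]], "turn": [[0.0, 0.05, -0.002], [0.0, 0.034, 0.0], [0.0, 0.0, 0.0], [0.0, 0.0, 0.0], [0.0, 0.0, 0.0], [0.0, 0.0, 0.0], [0.0, 0.0, 0.0], [0.0, 0.0, 0.0], [0.0, 0.0, 0.0], [0.0, 0.0, 0.0], [0.0, 0.0, 0.0], [0.0, 0.0, 0.0]]}
{"delta_pos": [[-0.14, 0.0, 0.3], [-0.12, 0.0, 0.32], [-0.09, 0.0, 0.32], [-0.07, 0.0, 0.33]], "turn": [[0.0, 0.0, 0.0], [0.0, 0.0, 0.0], [0.0, 0.0, 0.0], [0.0, 0.0, 0.0]]}
```

View pics/wrist4c.png

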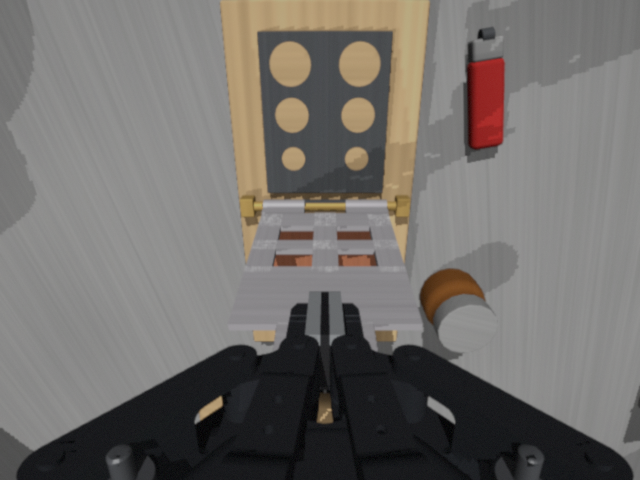

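View pics/scene4c.png

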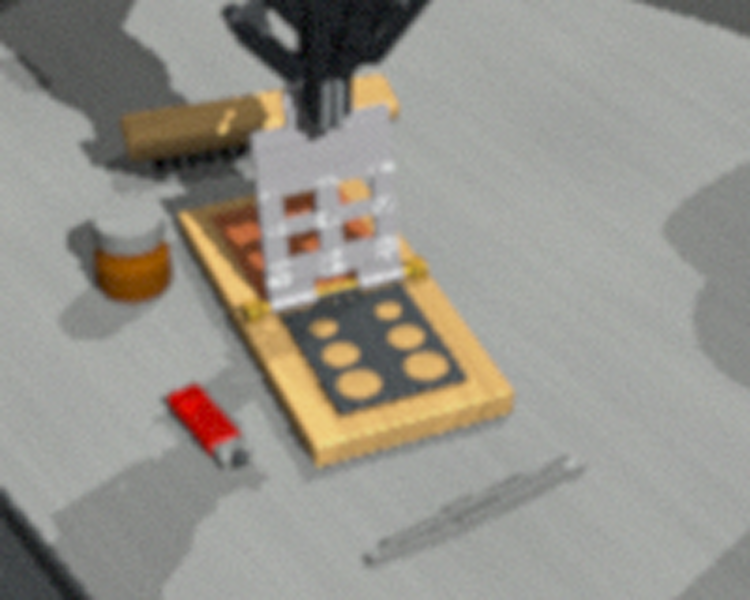

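The leaf is upright or slightly past, with the finger on the tab and the lower leaf flat. I'll carry on over.

play_rows(delta_pos=[[-0.3,0.01,0.05],[-0.35,0,0.08],[-0.32,0,0.11],[-0.31,0,0.13],[-0.29,0,0.16],[-0.29,0,0.18],[-0.26,0,0.21],[-0.25,0,0.22],[-0.24,0,0.24],[-0.21,0,0.26],[-0.19,0,0.28],[0,0,0]], turn=[[0,0.05,-0.002],[0,0.034,0],[0,0,0],[0,0,0],[0,0,0],[0,0,0],[0,0,0],[0,0,0],[0,0,0],[0,0,0],[0,0,0],[0,0,0]])

```text
time: 9.25
tool_pos: [0.5404, -0.1407, 0.1054]
ee_rot: [-2.433, -1.985, 0.005]
ft_force: [-0.0, -0.0, 0.6]
finger_gap: 0.0001
```

```bash
python3 - <<'E'
from h import *
from rig import optics
p,q,o=now()
P,Q=way(2.58)
print(o["time"],p,P,o["ft_force"],bookof(p),np.degrees((q.inv()*Q).as_rotvec()))
plan(p,q,[way(a) for a in np.arange(2.66,3.11,.08)])
for n in ("scene","wrist"):
    d=optics.get_image(n); a=d["pixels"][:,:,::-1]
    cv2.imwrite("pics/%s5c.png"%n,cv2.resize(a[160:320,220:420],(750,600),interpolation=cv2.INTER_CUBIC) if n=="scene" else a)
E
```

```text
9.25 [ 0.54039535 -0.14069709  0.1053944 ] [ 0.54031926 -0.14296036  0.1075994 ] [-0.00342999 -0.0495848   0.60638495] [-0.00038769 -0.09341629  0.1053944 ] [-0.17896913  0.08409552  0.17948547]
{"delta_pos": [[-0.24, 0.01, 0.22], [-0.15, 0.0, 0.3], [-0.11, 0.0, 0.32], [-0.1, 0.0, 0.32], [-0.06, 0.0, 0.33], [-0.05, 0.0, 0.33]], "turn": [[-0.002, 0.001, 0.002], [0.0, 0.0, 0.0], [0.0, 0.0, 0.0], [0.0, 0.0, 0.0], [0.0, 0.0, 0.0], [0.0, 0.0, 0.0]]}
```

View pics/wrist5c.png

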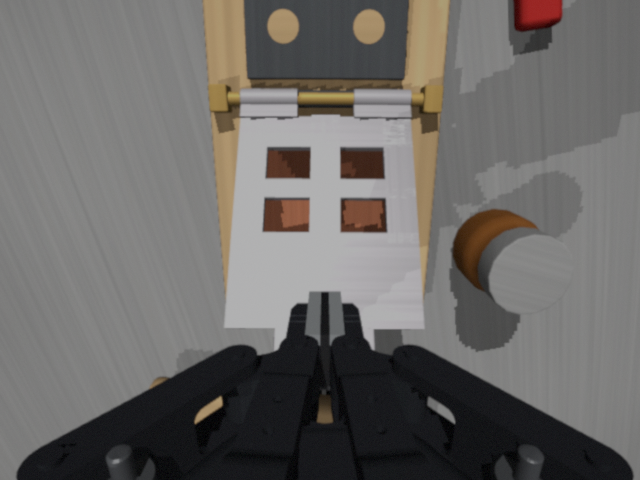

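View pics/scene5c.png

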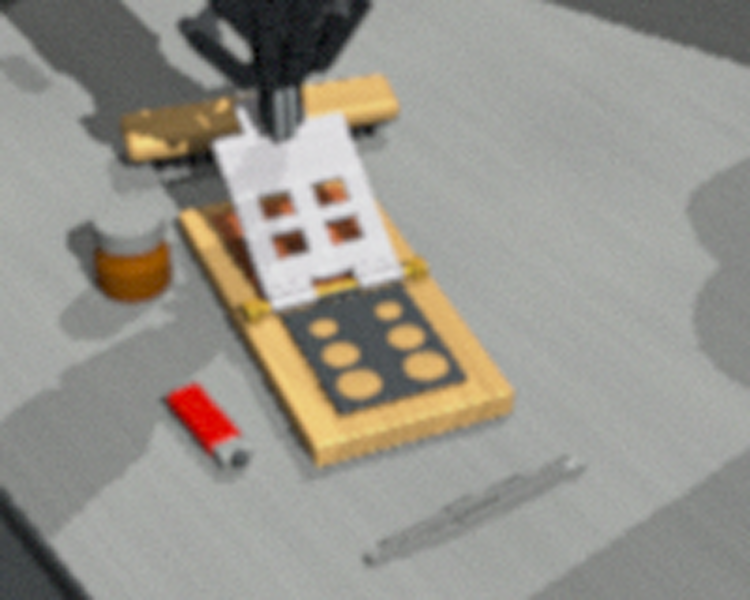

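About 2.5–2.6 rad now, finger still on the tab/solid part, and nothing else has moved. Next I'll press on down, more slowly towards the end.

play_rows(delta_pos=[[-0.24,0.01,0.22],[-0.15,0,0.3],[-0.11,0,0.32],[-0.1,0,0.32],[-0.06,0,0.33],[-0.03,0,0.2],[0,0,0]], turn=[[-0.002,0.001,0.002],[0,0,0],[0,0,0],[0,0,0],[0,0,0],[0,0,0],[0,0,0]])

```text
time: 10.05
tool_pos: [0.5367, -0.1604, 0.0549]
ee_rot: [-2.437, -1.982, -0.0]
ft_force: [-0.1, -0.0, 0.2]
finger_gap: 0.0001
```

```bash
python3 - <<'E'
from h import *
p,q,o=now(); print(o["time"],bookof(p),o["ft_force"])
E
```

```text
10.05 [ 5.86471658e-05 -1.13477264e-01  5.48621687e-02] [-0.13548912 -0.02262783  0.18898828]
```

play_rows(delta_pos=[[0,0,0.12],[0,0,0.12],[0,0,0.1],[0,0,0]], turn=[[0,0,0],[0,0,0],[0,0,0],[0,0,0]])

```text
time: 10.45
tool_pos: [0.5373, -0.1604, 0.0455]
ee_rot: [2.436, 1.982, 0.002]
ft_force: [-0.2, 0.2, 0.1]
finger_gap: 0.0001
```

play_rows(delta_pos=[[0,0,0.03],[0,0,0.03],[0,0,0]], turn=[[0,0,0],[0,0,0],[0,0,0]])

```text
time: 10.75
tool_pos: [0.5374, -0.1605, 0.044]
ee_rot: [2.436, 1.982, 0.002]
ft_force: [-0.2, 0.7, 0.7]
finger_gap: -0.0
```

play_rows(delta_pos=[[0,0,0.03],[0,0,0]], turn=[[0,0,0],[0,0,0]])

```text
time: 10.95
tool_pos: [0.5374, -0.1605, 0.0431]
ee_rot: [2.436, 1.982, 0.002]
ft_force: [0.2, -0.6, 0.1]
finger_gap: -0.0002
```

play_rows(delta_pos=[[0,0,0.03],[0,0,0.02],[0,0,0]], turn=[[0,0,0],[0,0,0],[0,0,0]])

```text
time: 11.25
tool_pos: [0.5373, -0.1606, 0.0415]
ee_rot: [2.436, 1.982, 0.002]
ft_force: [0.8, -0.2, -0.4]
finger_gap: -0.0
```

play_rows(delta_pos=[[0,0,0.02],[0,0,0]], turn=[[0,0,0],[0,0,0]])

```text
time: 11.45
tool_pos: [0.5374, -0.1606, 0.0409]
ee_rot: [2.436, 1.982, 0.002]
ft_force: [0.5, -0.3, -0.2]
finger_gap: -0.0002
```

play_rows(delta_pos=[[0,0,0.02],[0,0,0]], turn=[[0,0,0],[0,0,0]])

```text
time: 11.65
tool_pos: [0.5374, -0.1606, 0.0405]
ee_rot: [2.436, 1.982, 0.002]
ft_force: [-0.7, 0.5, 3.6]
finger_gap: 0.0005
```

Contact force is starting at the expected height, so one more small step and then look.

play_rows(delta_pos=[[0,0,0.01],[0,0,0],[0,0,0]], turn=[[0,0,0],[0,0,0],[0,0,0]])

```text
time: 11.95
tool_pos: [0.5374, -0.1606, 0.0404]
ee_rot: [2.436, 1.982, 0.002]
ft_force: [-1.7, 1.3, 7.8]
finger_gap: -0.0003
```

```bash
python3 - <<'E'
from h import *
from rig import optics
p,q,o=now(); print(o["time"],bookof(p),o["ft_force"])
d=optics.get_image("scene"); a=d["pixels"][:,:,::-1]
cv2.imwrite("pics/scene6c.png",cv2.resize(a[160:320,220:420],(750,600),interpolation=cv2.INTER_CUBIC))
E
```

```text
11.95 [ 0.00071814 -0.113473    0.04036989] [-1.69875587  1.32746925  7.84633409]
```

View pics/scene6c.png

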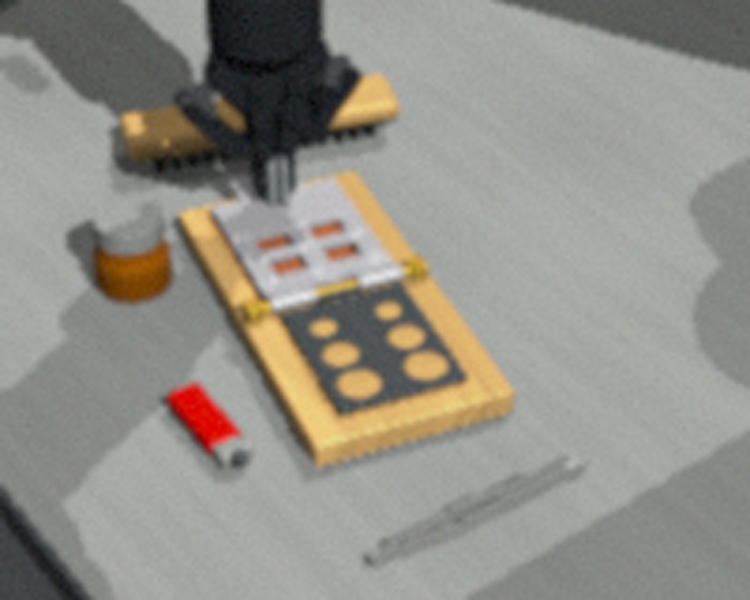

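The leaf lies flat on the right page under a light press of about 8 N, at the expected height. Now I'll lift straight up.

play_rows(delta_pos=[[0,0,0],[0,0,-0.2],[0,0,-0.6],[0,0,-0.9],[0,0,-0.9],[0,0,-0.9],[0,0,-0.9],[0,0,0],[0,0,0]], turn=[[0,0,0],[0,0,0],[0,0,0],[0,0,0],[0,0,0],[0,0,0],[0,0,0],[0,0,0],[0,0,0]])

```text
time: 12.9
tool_pos: [0.5374, -0.1606, 0.1727]
ee_rot: [2.435, 1.981, 0.003]
ft_force: [-0.4, -0.9, -0.3]
finger_gap: 0.0002
```

```bash
python3 - <<'E'
from h import *
from rig import optics
p,q,o=now(); print(o["time"],bookof(p),o["ft_force"])
def lp(a,r,x,h=0):
    return Rb.apply([x,r*np.cos(a)-h*np.sin(a),.0235+r*np.sin(a)+h*np.cos(a)])+[bx,by,0]
for n,(x0,y0,x1,y1,k) in {"scene":(220,160,420,320,3.75),"wrist":(0,0,640,480,1.25)}.items():
    d=optics.get_image(n); a=d["pixels"][y0:y1,x0:x1,::-1]
    c=cv2.resize(a,None,fx=k,fy=k,interpolation=cv2.INTER_CUBIC)
    for ang,col in ((3.14,(0,255,0)),(3.06,(0,0,255)),(2.98,(255,0,0))):
        z=proj(d,[lp(ang,r,x) for r,x in ((.011,.045),(.12,.045),(.12,.0225),(.146,.0225),(.146,-.0225),(.12,-.0225),(.12,-.045),(.011,-.045))])
        cv2.polylines(c,[((z-[x0,y0]+.5)*k).astype(int)],False,col,1)
    cv2.imwrite(f"pics/{n}7c.png",c)
E
```

```text
12.9 [ 0.00072785 -0.11350063  0.17269555] [-0.44209162 -0.86758562 -0.29704134]
```

View pics/scene7c.png

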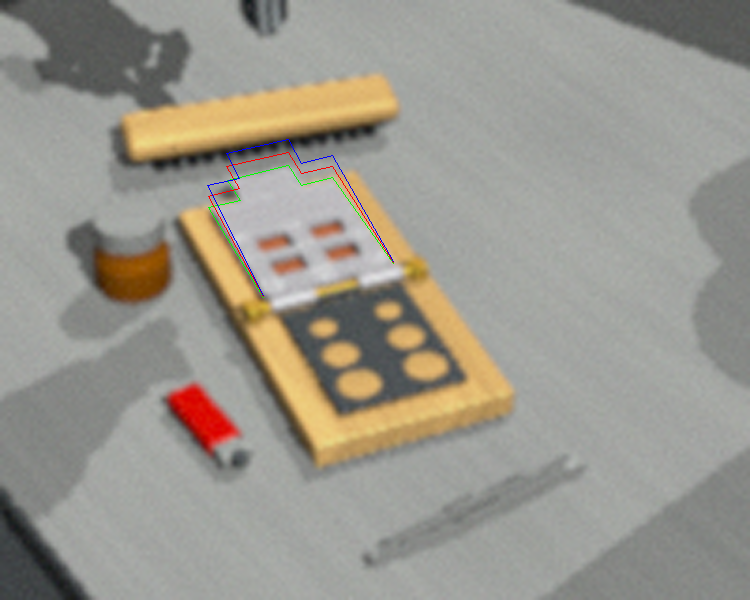

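View pics/wrist7c.png

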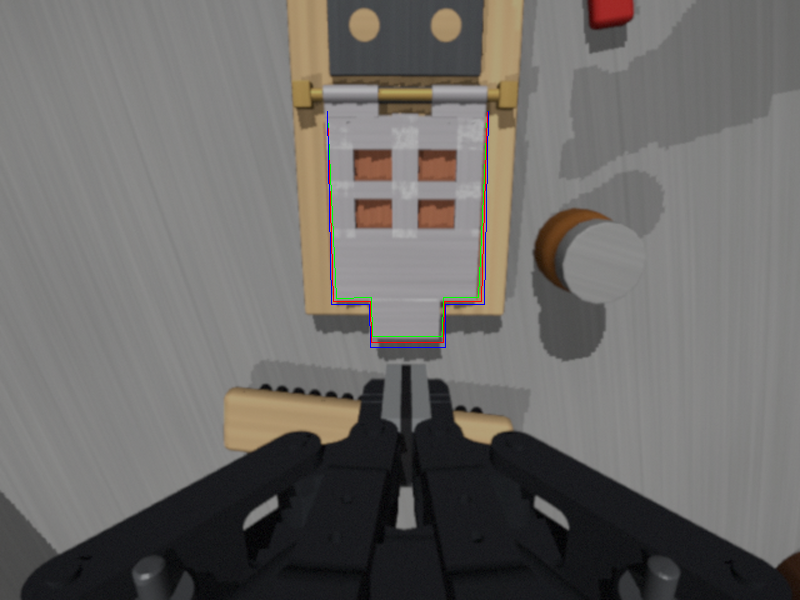

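Both views match the 3.14 rad outline (green). The bystanders in view are unmoved and the robot is clear, so I'm handing in.

```bash
python3 -c "
from rig import ctrl
print(ctrl.close_job())"
```

```text
the job is handed in; nothing more can be done
None
```

The upper leaf is turned over its spine and lies flat on the right-hand page, over the copper blank. The job was handed in at about 13 s of the 45 s allowed; no verdict was reported.

**What I did:** With the gripper shut and tilted 45°, I put the fingertip under the thumb tab and pushed the leaf up and over its hinge at roughly 0.8 rad/s. I then pressed it down in small steps and lifted straight off.

**Last checks:**
- **Leaf:** its outline in the scene and wrist pictures fits 3.14 rad, and it stayed there after I lifted off.
- **Contact force:** it began at the expected page height, and the highest reading was about 8 N.
- **Lower leaf:** still flat on the left page.
- **Bystanders:** the brush, jar, lighter and tweezers had not visibly moved. I did not recheck the brick, mandrel and hammer at the end, but the arm never went close to them.
- **Robot:** clear of everything, with the fingertip about 13 cm above the leaf.

No check failed. The two cameras put the book about 3 to 4 mm apart, so I used one fit to both pictures. During the turn the force readings stayed within the sensor's noise of about 1 N, so I followed the leaf's progress by camera and finger position.

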